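Close the sprung drill jig over the neck block and hold it shut

ROBOT

A 7-joint arm with a two-finger parallel gripper is mounted at the origin on a cart in front of the work surface, level with it; the furniture and walls round the work are solid. World frame = base frame: x ahead of the robot, y to its left, z up, the work surface at z = 0. Lengths are in m, angles in degrees, forces in N, time in s.
With the tool pointing down it reaches from about 0.425 to 0.925 m from the base axis. Payload 6.8 kg.
Tool frame: the origin (TCP) lies on the centre line of the jaws, within the pads' length; the fingertips stand bot.tcp_to_tips ahead of it and the grasp point (between the pads) is the TCP (bot.tcp_to_tips is the distance from the TCP to the fingertips, in m); z points along the fingers, y is the line along which they close (so a half turn about z gives the same grasp; the last joint's range is limited). The gripper opens to 85 mm and grips with 20 to 120 N. Pads are 22 mm wide; open, the fingers measure 114 mm over their backs; the gripper's body (76 mm by 85 mm) begins 54 mm behind the grasp point. The pads swing forward as they close: fully open they stand 13 mm farther back than shut.
Start: joints at [-76.725, 27.33, 1.283, 89.118, -0.659, 63.558, -4.761], TCP at [0.225, 0.636, 0.25] pointing down, gripper open.
Joint ranges: [-169.35, 169.35], [-19.33, 120.38], [-80.79, 83.38], [13.8, 139.57], [-78.32, 258.32], [9.67, 109.79], [-169.56, 169.56]. Speed limits (degrees/s): [136.94, 136.94, 180, 180, 180, 180, 180].

INTERFACE

Orientations are given as [roll, pitch, yaw] about the fixed x, y, z axes, in that order (R = Rz(yaw) Ry(pitch) Rx(roll)).
In Python, from cell import bot, kin, eyes gives the robot as it stands. The module is installed in compiled form; this text tells all that it offers. Calls block until the motion is done:
- bot.move_pose(position, orientation): joint-space move of the TCP to a pose.
- bot.servo_line(position, rotation=None, rate=0.15, contact_N=None): straight line of the TCP; rotation=None keeps the orientation; rate is the mean speed in m/s. With contact_N (N) it stops when the force on the tool has changed by that much, and returns True; else False.
- bot.goto_joints(angles): joint-space move.
- bot.open_jaws() and bot.clamp(grip_force=None): open the fingers fully, or close them until they stop; grip_force is the grip in N (None keeps the last).
- bot.wait(seconds).
- kin.inverse_kinematics(position, orientation): joint angles nearest the present ones, or None.
- bot.state(): the state.
- eyes.grab_frame(name): name is "scene" or "top" or "wrist"; returns the picture (480x640x3 uint8, red, green, blue); there is no depth.
- eyes.camera_info(name): a dict with "fov_y" (degrees; the focal length in pixels is half the picture's height over the tangent of half this angle, whatever the lens; pixels are square), "cx", "cy" (the principal point, pixels), "dist" ([k1, k2, p1, p2, k3] as OpenCV has them; the pictures are not rectified), "rvec" (rotation vector, rad) and "tvec" (3), from world to camera coordinates, as OpenCV has them. Camera axes: x right, y down, z forward; pixel columns grow to the right and rows downward; lengths in m; the calibration is good to about 2 mm. A picture is of the moment at which its call begins: read the wrist's pose just before it. camera_info takes no time and is no camera call; for the wrist camera it gives the pose at the moment of the call.
A pose or a line that the arm cannot do raises bot.MotionError and nothing moves.
- bot.job_done(): hands the job in; it is judged then, once.
The state is a dict: "clock": time; "qpos": joint angles; "dq": joint speeds; "effort": joint torques, N m; "ee_pos": TCP position; "tool_rot": TCP orientation; "wrist_force": force on the tool from outside, world axes, zero at the start; "torque": the same for the moment, N m; "grip_width": finger opening in m; "finger_force": force on a finger pad.
Only numpy, scipy, OpenCV 4.12 (cv2) and the standard library are available. Lean on these libraries where they do the work, as an engineer would, in place of code of your own. Each camera call takes 0.05 s, during which the arm holds its last target. There are 200 camera calls.

TASK

Load the maple neck block into the drill jig and slide it up against the red end stop until you feel it touch. Then fit the drill plate over both dowels, red end at the red stop, press it down against its lift springs until it comes firmly down on the block, and finish still holding it pressed shut so that I can put the clamps on. Leave the other things on the bench where they are.

Things in the scene. Friction and masses are not known exactly. Their poses are not given: they have to be found in the camera images.
- jig: Drill jig, screwed to the bench: plywood base 190 (its x) x 96 (y) x 14 mm; origin at the centre of its underside, z up. On it, for the block, a nest between two wooden rails along x: inner faces 52 mm apart, x = -45 to +33 mm, 12.5 mm high, inner upper edges sloped as a lead-in. Lift pins: two brass pins (8 mm) beside each dowel at y = +-19 mm, sprung, 10 mm proud, pressed down 8 mm when shut.
- stop_face (a point): Middle of the face of the red end stop that looks into the nest (jig x = +39 mm). The stop stands across the nest, 60 mm wide, 7 mm thick, 15 mm high above the base. Between the small dowel and the stop the block has about 13 mm of slack along x. Axes as the jig's.
- big_dowel (a point): Tip of the steel dowel of 12 mm diameter beyond the red stop, on the jig's centre line at x = +63 mm. It stands 52 mm above the base (tip 66 mm above the bench), its top 10 mm tapered. Axes as the jig's.
- small_dowel (a point): Tip of the steel dowel of 8 mm diameter at the other end, on the jig's centre line at x = -63 mm; as tall as the other and tapered likewise. Axes as the jig's.
- block_home (a point): Where block_mid is when the block lies in the nest against the stop: jig x = -3.5 mm, on top of the base (14 mm above the bench). Axes as the jig's.
- block_mid (a point): The maple neck block, a plain pale wooden block 85 mm long (this point's x), 48 mm wide (y), 36 mm high, 0.11 kg, lying on the bench; this point is the centre of its underside, z up. It is the same end for end. Grasp it across its 48 mm width; in the nest its upper 23 mm stand clear above the rails.
- drill_plate: Drill plate, 154 mm long (its x), 56 mm wide (y), 0.33 kg, standing on its two legs; origin under its centre at the level of the feet, z up. Aluminium plate (34 to 44 mm above the origin) on two dark wooden legs at x = +-63 mm, each 28 mm long in x, 98 mm apart, which straddle the block. With the block at the stop, the leg at the small dowel clears it by 3 mm; otherwise it lands on the block.
- big_bore (a point): Centre of the 13.6 mm bore for the big dowel at the foot of the leg at the plate's x = +63 mm, the end with the red stripe. The other leg has a 10.4 mm bore for the small dowel at x = -63 mm, so the plate goes on one way round only. The bores go right through. Axes as the plate's.
- plate_grip (a point): Middle of the plate's grip, a pale wooden bar on the centre of the plate: 46 mm long in the plate's x, 16 mm thick in y, 38 mm high, from 44 to 82 mm above the plate's origin; this point is 63 mm above it. Grasp it across its thickness. Axes as the plate's.
- plate_home (a point): Where the drill plate's origin is when it is shut: jig centre, 16 mm above the bench (legs 2 mm clear of the base, plate bearing on the block), axes as the jig's. Let go, the plate rides 8 mm higher on its lift pins. From the plate hanging in the grip, the force on the tool rises by about 10 N until it shuts, and further as it presses the block; keep up 14 to 20 N in all.
- strips_edge (a point): Near edge of the fixed stack of wooden strips along the left side of the bench, to be kept clear of: it is 50 mm high here and up to 0.17 m beyond world y = 0.40 m; this point is on its upper edge. Beyond it stand the tool board with the chisels (y = 0.48 m on) and, at world x = 0.30 to 0.34, y = 0.55 to 0.60 m, a wooden post taller than the robot.
- tape_roll: Small yellow roll of tape lying flat, 48 mm across, 20 mm high; origin at the centre of its underside. To be left alone.
- clamp_a: Black plastic spring clamp lying flat, 116 x 72 x 19 mm; origin at the centre of its underside. To be left alone.
- clamp_b: Black plastic spring clamp lying flat, 61 x 112 x 19 mm; origin at the centre of its underside. To be left alone.
- pot: Cream glazed pot, 58 mm across, 72 mm high, standing upright; origin at the centre of its underside. To be left alone.

How it is judged:
By the outcome, as a careful person would: the job done as asked, in the order asked, and still so for the second after the job is handed in, while the arm keeps its last pose, push and grip.
It also fails if it takes over 64 s, if anything falls off the work surface, if the arm or the gripper's body presses on something with over 40 N, if the wrist force passes 120 N, or if a joint passes its speed limit or range.

## Working session

There is one attempt and no reset: what is moved stays moved. The work goes in short steps, each a Python script; the robot and the scene stay as the last script left them, time stands still between calls to the robot, and variables do not carry over. Pictures are saved under pics/ and viewed, at most 10 in all, crops included, and the job is handed in when it is done.

```bash
mkdir -p pics
python3 - <<'E'
from cell import bot,kin,eyes
import cv2,numpy as np
s=bot.state();print(s['clock'],s['ee_pos'],s['tool_rot'],s['grip_width'],s['wrist_force'],bot.tcp_to_tips)
for n in('scene','top','wrist'):
    print(n,eyes.camera_info(n)); cv2.imwrite(f'pics/{n}0.png',eyes.grab_frame(n)[:,:,::-1])
E
```

```text
0.0 [0.22480231 0.63587235 0.24931759] [-1.79893691e+02  9.83017304e-03  1.60534181e+02] 0.08558639698391418 [ 0.61418004 -1.40729113  0.83091541] 0.019
scene {'fov_y': 55.362913760780664, 'cx': 319.289129596561, 'cy': 236.22765193398146, 'dist': array([-0.02300868,  0.        ,  0.        ,  0.        ,  0.        ]), 'rvec': array([ 1.33638748, -2.18873456,  0.91756529]), 'tvec': array([0.37036387, 0.40308157, 0.55369137])}
top {'fov_y': 50.9616936216138, 'cx': 320.54249724744614, 'cy': 238.16774638753753, 'dist': array([-0.11199771,  0.        ,  0.        ,  0.        ,  0.        ]), 'rvec': array([ 2.05112393, -2.15713903,  0.25004427]), 'tvec': array([0.10784291, 0.60655932, 0.87669082])}
wrist {'fov_y': 66.136218782681, 'cx': 320.3670592407371, 'cy': 237.53668953409962, 'dist': array([-0.01691486,  0.        ,  0.        ,  0.        ,  0.        ]), 'rvec': array([-2.3353709 , -1.65029132, -0.27042806]), 'tvec': array([-0.67310134, -0.04170399,  0.38079928])}
```

View pics/top0.png

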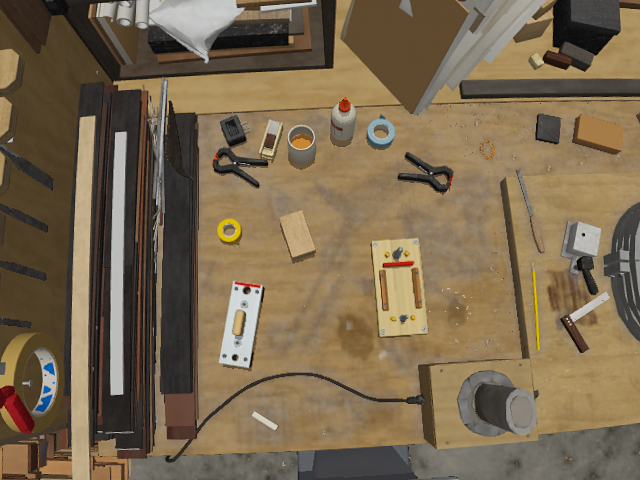

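View pics/scene0.png

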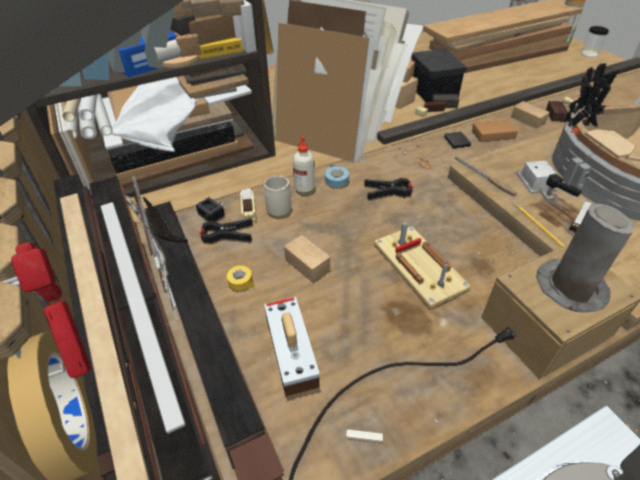

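```bash
cat > h.py <<'E'
import cv2,numpy as np
from cell import bot,kin,eyes
def cam(n):
    c=eyes.camera_info(n);f=240/np.tan(np.radians(c['fov_y']/2))
    K=np.array([[f,0,c['cx']],[0,f,c['cy']],[0,0,1]]);R=cv2.Rodrigues(c['rvec'])[0]
    return dict(K=K,d=c['dist'],R=R,t=np.array(c['tvec']),rv=c['rvec'])
def ray(c,uv,z):
    p=cv2.undistortPoints(np.array(uv,float).reshape(-1,1,2),c['K'],c['d']).reshape(-1,2)
    D=np.c_[p,np.ones(len(p))]@c['R'];C=-c['R'].T@c['t']
    return C+D*((z-C[2])/D[:,2])[:,None]
def proj(c,X): return cv2.projectPoints(np.array(X,float).reshape(-1,1,3),c['rv'],c['t'],c['K'],c['d'])[0].reshape(-1,2)
def shot(n,name=None):
    c=cam(n);im=eyes.grab_frame(n)[:,:,::-1].copy()
    if name: cv2.imwrite(f'pics/{name}.png',im)
    return c,im
E
python3 - <<'E'
from h import *
c=cam('top');im=cv2.imread('pics/top0.png')
print('C',-c['R'].T@c['t'], proj(c,[[0,0,0],[.5,0,0],[.5,.3,0]]))
print('wristC',[-k['R'].T@k['t'] for k in [cam('wrist')]])
hsv=cv2.cvtColor(im,cv2.COLOR_BGR2HSV)
for n,uv,z in [('block',(297,235),.036),('plate',(242,323),.044),('plate red',(250,286),.044),('plate far',(236,363),.044),('jig',(400,288),.014),('stop',(398,265),.029),('dowA',(397,251),.066),('dowB',(403,318),.066),('tape',(229,231),.02),('pot',(301,135),.07),('clampA',(240,167),.01),('clampB',(430,172),.01)]:
    print(n,ray(c,uv,z)[0].round(3))
crop=im[190:378,195:445];cv2.imwrite('pics/c1.png',cv2.resize(crop,None,fx=3.19,fy=3.19,interpolation=cv2.INTER_CUBIC))
for nm,lo,hi in [('white',(0,0,190),(180,45,255)),('red',(0,150,100),(6,255,255))]:
    m=cv2.inRange(hsv,lo,hi);m[:190]=0;m[378:]=0;m[:,:200]=0;m[:,445:]=0
    for k in cv2.findContours(m,0,2)[0]:
        if cv2.contourArea(k)>15: print(nm,cv2.contourArea(k),cv2.minAreaRect(k))
E
```

```text
C [0.3980308  0.09090799 0.99067568] [[379.06525232 567.32730121]
 [362.42672695 299.14331114]
 [210.37087966 306.51131017]]
wristC [array([0.14680672, 0.66315184, 0.37236512])]
block [0.628 0.122 0.036]
plate [0.462 0.231 0.044]
plate red [0.531 0.215 0.044]
plate far [0.389 0.244 0.044]
jig [ 0.516 -0.074  0.014]
stop [ 0.56  -0.071  0.029]
dowA [ 0.58  -0.065  0.066]
dowB [ 0.455 -0.066  0.066]
tape [0.646 0.258 0.02 ]
pot [0.822 0.105 0.07 ]
clampA [0.785 0.236 0.01 ]
clampB [ 0.755 -0.158  0.01 ]
white 2173.0 ((240.0810546875, 323.51348876953125), (29.920616149902344, 82.85708618164062), 9.462322235107422)
red 33.5 ((246.9864959716797, 284.5810852050781), (24.49544906616211, 3.1235806941986084), 9.462322235107422)
red 63.0 ((398.46685791015625, 263.5022277832031), (3.1929118633270264, 29.201841354370117), 86.18592071533203)
```

View pics/c1.png

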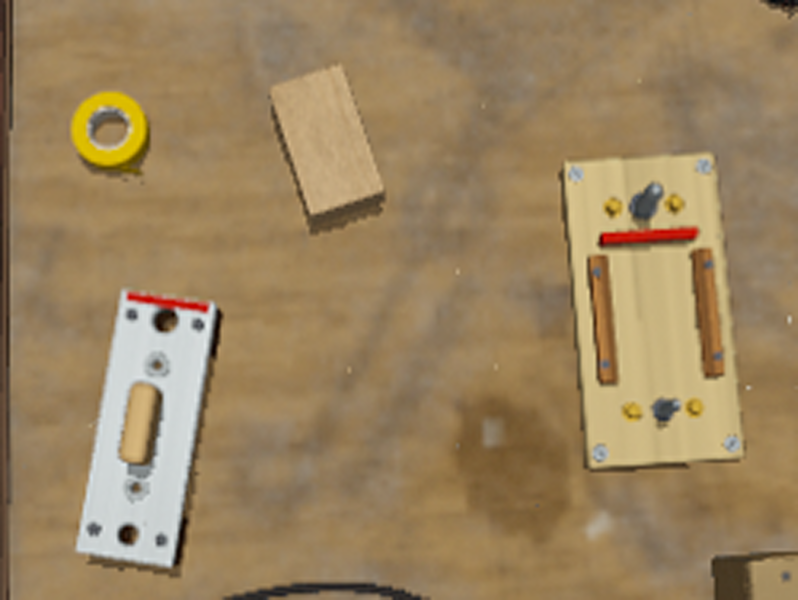

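```bash
cat >> h.py <<'E'
from scipy.spatial.transform import Rotation as Ro
def rough(cr,z):
    P=ray(cam('top'),np.array(cr)/3.19+[195,190],z)  # corners: +x/+y, +x/-y, -x/-y, -x/+y
    d=P[0]+P[1]-P[2]-P[3];return P.mean(0)[:2],np.degrees(np.arctan2(d[1],d[0])),np.linalg.norm(P[0]-P[3]),np.linalg.norm(P[0]-P[1])
E
python3 - <<'E'
from h import *
o={}
for n,cr,z in [('block',[(270,88),(340,66),(384,192),(311,216)],.036),('plate',[(124,290),(217,303),(176,567),(77,552)],.044),('jig',[(563,162),(713,153),(743,459),(588,468)],.014)]:
    o[n]=rough(cr,z);print(n,o[n])
s=bot.state();c=cam('wrist');T=Ro.from_euler('xyz',s['tool_rot'],degrees=True).as_matrix()
off=T.T@(-c['R'].T@c['t']-s['ee_pos']);print('cam off tool',off,'cam axis in tool',T.T@c['R'][2],'img x in tool',T.T@c['R'][0])
bot.servo_line([.15,.425,.25],rate=.2);print(bot.state()['clock'])
for n,h in [('plate',.19),('block',.19),('jig',.17)]:
    p,y,_,_=o[n];yaw=180+y;u=np.array([np.cos(np.radians(yaw)),np.sin(np.radians(yaw))])
    tgt=[*(p-off[0]*u),h];q=kin.inverse_kinematics(tgt,[180,0,yaw]);print(n,tgt,yaw,q)
    bot.move_pose(tgt,[180,0,yaw]);bot.wait(.2);shot('wrist','w_'+n);np.save(f'w_{n}.npy',cam('wrist'),allow_pickle=True)
    s=bot.state();print(s['clock'],s['ee_pos'],s['tool_rot'])
a=[cv2.resize(cv2.imread(f'pics/w_{n}.png'),(400,300),interpolation=cv2.INTER_AREA) for n in('plate','block','jig')]
cv2.imwrite('pics/m.png',np.vstack([np.hstack(a[:2]),np.hstack([a[2],0*a[2]])]))
E
```

```text
block (array([0.62980652, 0.1216511 ]), np.float64(15.67201883787434), np.float64(0.08441952394193748), np.float64(0.04528486174433499))
plate (array([0.46087383, 0.23234669]), np.float64(-10.858706850960557), np.float64(0.15469795828691207), np.float64(0.05624742648250614))
jig (array([ 0.51943737, -0.07275225]), np.float64(0.40442563281527494), np.float64(0.18877617234438226), np.float64(0.09474465667381167))
cam off tool [ 0.08257892 -0.00057925 -0.12284646] cam axis in tool [-0.32239283 -0.00111997  0.94660531] img x in tool [-1.09773573e-03  9.99999070e-01  8.09281319e-04]
1.425
plate [np.float64(0.5419741583618949), np.float64(0.21678984123654116), 0.19] 169.14129314903946 [-45.32342291  23.54374242  22.4718013  106.54466916 -11.16339457
  52.05580979  61.50347354]
3.3167 [0.54158157 0.21760831 0.19012664] [ 1.79976479e+02 -6.31598732e-03  1.69217742e+02]
block [np.float64(0.709315468683787), np.float64(0.1439581684354942), 0.19] 195.67201883787433 [-27.67202627  35.83473215  17.43074851  85.60668387 -11.64290206
  60.34202112  98.10239653]
4.325 [0.70846555 0.14562733 0.19033821] [ 1.79957562e+02  5.40543786e-03 -1.64223294e+02]
jig [np.float64(0.6020142340958652), np.float64(-0.07216936905240671), 0.17] 180.40442563281528 [-15.91064578  27.07116821  22.42228685 104.36387685 -12.89475923
  51.06489675 102.85511413]
5.5333 [ 0.60277476 -0.07067008  0.1698977 ] [ 1.79987282e+02  1.38290533e-02 -1.79452064e+02]
```

View pics/m.png

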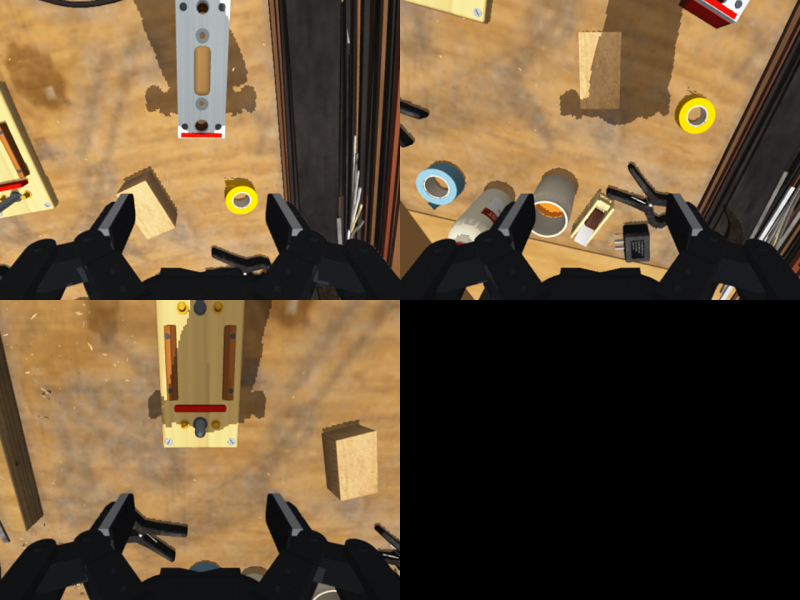

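Run:
```python
from h import *
I={n:cv2.imread(f'pics/w_{n}.png') for n in('plate','block','jig')}
a=[I['plate'][0:240,276:376],I['block'][0:240,280:360],I['jig'][0:240,245:395]]
m=cv2.resize(np.hstack(a),None,fx=2.4,fy=2.4,interpolation=cv2.INTER_CUBIC);cv2.imwrite('pics/m2.png',m)
for n in('plate','jig'):
    h=cv2.cvtColor(I[n],cv2.COLOR_BGR2HSV);r=cv2.inRange(h,(0,190,70),(5,255,255))|cv2.inRange(h,(175,190,70),(180,255,255));r[240:]=0;r[:,:240]=0;r[:,400:]=0
    for k in cv2.findContours(r,0,2)[0]:
        if cv2.contourArea(k)>30: print(n,cv2.contourArea(k),cv2.boxPoints(cv2.minAreaRect(k)).round(1).tolist())
h=cv2.cvtColor(I['jig'],cv2.COLOR_BGR2HSV)
b=cv2.inRange(h,(15,170,60),(28,255,255));b[240:]=0
for k in cv2.findContours(b,0,2)[0]:
    if cv2.contourArea(k)>20: print('brass',cv2.contourArea(k),cv2.minAreaRect(k))
```

```text
plate 306.5 [[289.8999938964844, 218.0], [290.0, 212.0], [354.0, 213.1999969482422], [353.8999938964844, 219.1999969482422]]
jig 797.5 [[279.0, 168.0], [360.0, 168.0], [360.0, 178.0], [279.0, 178.0]]
brass 168.0 ((344.5, 198.0), (14.0, 15.0), 90.0)
brass 168.0 ((295.5, 198.0), (14.0, 15.0), 90.0)
brass 99.5 ((462.5, 33.0), (14.0, 19.0), 90.0)
brass 85.5 ((163.6999969482422, 19.399999618530273), (16.949928283691406, 14.495638847351074), 4.398705005645752)
brass 270.0 ((348.5, 12.5), (19.0, 17.0), 90.0)
brass 262.0 ((291.5, 12.5), (19.0, 17.0), 90.0)
brass 90.5 ((487.6468505859375, 3.0408935546875), (10.974793434143066, 18.535207748413086), 52.43141174316406)
brass 193.0 ((442.0, 14.0), (28.0, 24.0), 90.0)
```

View pics/m2.png

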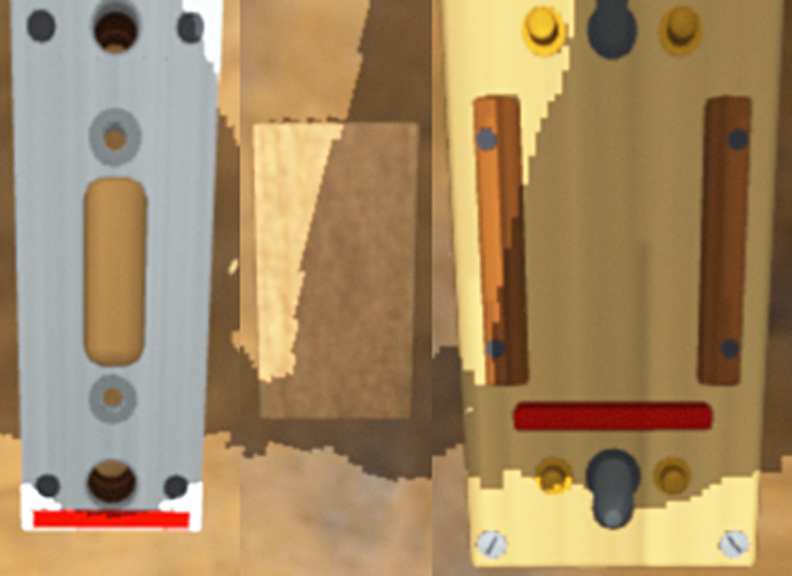

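```bash
cat > meas.py <<'E'
from h import *
def fit(M,P):
    M=np.array(M,float);P=P[:,:2];a=M-M.mean(0);b=P-P.mean(0)
    th=np.arctan2((a[:,0]*b[:,1]-a[:,1]*b[:,0]).sum(),(a*b).sum());R=np.array([[np.cos(th),-np.sin(th)],[np.sin(th),np.cos(th)]])
    t=P.mean(0)-R@M.mean(0);return t,np.degrees(th),(P-(M@R.T+t))@R
def obj(n,x0,u0,pts,verb=True):
    c=np.load(f'w_{n}.npy',allow_pickle=True).item();P=[];M=[]
    for (x,y),z,m in pts:
        P.append(ray(c,[u0+(x-x0)/2.4,y/2.4],z)[0]);M.append(m)
    t,th,r=fit(M,np.array(P))
    if verb: print(n,t.round(4),th.round(2),'resid mm',(r*1e3).round(1).tolist())
    return t,th
def allm(v=True):
    b=obj('block',240,280,[((253,124),.036,(-.0425,.024)),((417,123),.036,(-.0425,-.024)),((411,418),.036,(.0425,-.024)),((260,418),.036,(.0425,.024))][:] if 0 else
      [((417,123),.036,(-.0425,.024)),((253,124),.036,(-.0425,-.024)),((260,418),.036,(.0425,-.024)),((411,418),.036,(.0425,.024))],v)
    p=obj('plate',0,276,[((202,530),.044,(.077,.028)),((22,530),.044,(.077,-.028)),((111,481),.044,(.063,0)),((115,29),.044,(-.063,0))],v)
    j=obj('jig',432,245,[((755,566),.014,(.095,.048)),((475,566),.014,(.095,-.048)),((680,22),.024,(-.063,.019)),((542,22),.024,(-.063,-.019)),((673,472),.024,(.063,.019)),((553,473),.024,(.063,-.019)),((613,516),.066,(.063,0))],v)
    return b,p,j
if __name__=='__main__': allm()
E
python3 meas.py
```

```text
block [0.6311 0.1224] 15.81 resid mm [[0.7, -0.7], [0.9, 0.8], [-0.8, 0.4], [-0.7, -0.4]]
plate [0.4614 0.234 ] -11.08 resid mm [[0.2, 0.6], [0.4, -0.4], [-1.5, -0.3], [0.9, 0.1]]
jig [ 0.5184 -0.0725] 0.81 resid mm [[0.2, -1.2], [-0.3, 1.8], [1.8, -0.6], [1.6, 0.6], [-2.0, -0.6], [-1.9, 0.3], [0.5, -0.2]]
```

```bash
cat >> h.py <<'E'
def line(p,yaw,rate=.15,fix=1,contact=None):
    p=np.array(p,float);r=bot.servo_line(p,[180,0,yaw],rate,contact)
    for _ in range(fix):
        if contact: break
        bot.wait(.15);e=p-bot.state()['ee_pos'];dy=(yaw-bot.state()['tool_rot'][2]+180)%360-180
        if np.linalg.norm(e)>3e-4: bot.servo_line(p+e,[180,0,yaw+dy],.05)
    return r
def rep(m=''):
    s=bot.state();print(m,round(s['clock'],2),s['ee_pos'].round(4),s['tool_rot'].round(2),'F',s['wrist_force'].round(1),'w',round(s['grip_width'],4),'ff',np.round(s['finger_force'],1))
def pt(pose,x,y=0):
    t,th=pose;a=np.radians(th);return np.array([t[0]+x*np.cos(a)-y*np.sin(a),t[1]+x*np.sin(a)+y*np.cos(a)])
E
python3 - <<'E'
from h import *;from meas import allm
b,p,j=allm(False);yb=180+b[1]
bot.move_pose([*b[0],.13],[180,0,yb]);rep('above')
line([*b[0],.033],yb,.12);rep('at')
bot.clamp(50);bot.wait(.2);rep('grip')
line([*b[0],.14],yb,.2,0);rep('lift')
yj=180+j[1];g=pt(j,-.0095)
bot.move_pose([*g,.14],[180,0,yj]);bot.wait(.2);rep('over jig')
shot('wrist','w_hold');
line([*g,.085],yj,.1);rep('ready')
shot('wrist','w_hold2');shot('top','t_hold')
im=np.hstack([cv2.imread('pics/w_hold2.png')[:,120:520],cv2.resize(cv2.imread('pics/t_hold.png')[200:350,340:465],(400,480))]);cv2.imwrite('pics/m3.png',im)
E
```

```text
above 6.35 [0.6312 0.1209 0.1301] [-1.7992e+02 -1.0000e-02 -1.6428e+02] F [ 0.6 -0.6 -0.3] w 0.0857 ff 0.0
at 7.71 [0.6304 0.1223 0.0322] [ 1.8000e+02  1.0000e-02 -1.6419e+02] F [0.  0.3 0.1] w 0.0855 ff 0.0
grip 8.35 [0.6307 0.1223 0.0323] [ 1.800e+02  3.000e-02 -1.642e+02] F [-0.6  0.2  3.4] w 0.0471 ff 53.0
lift 9.04 [0.63   0.1224 0.1387] [ 1.7999e+02 -1.2000e-01 -1.6418e+02] F [ 0.2  0.4 -2.8] w 0.0467 ff 52.5
over jig 10.16 [ 0.51   -0.0711  0.1399] [ 1.7999e+02  2.0000e-02 -1.7902e+02] F [ 0.  -0.4 -1.7] w 0.0471 ff 52.5
ready 11.31 [ 0.5084 -0.0725  0.0846] [ 1.7999e+02  2.0000e-02 -1.7918e+02] F [-0.4 -1.2 -1. ] w 0.0471 ff 52.5
```

View pics/m3.png

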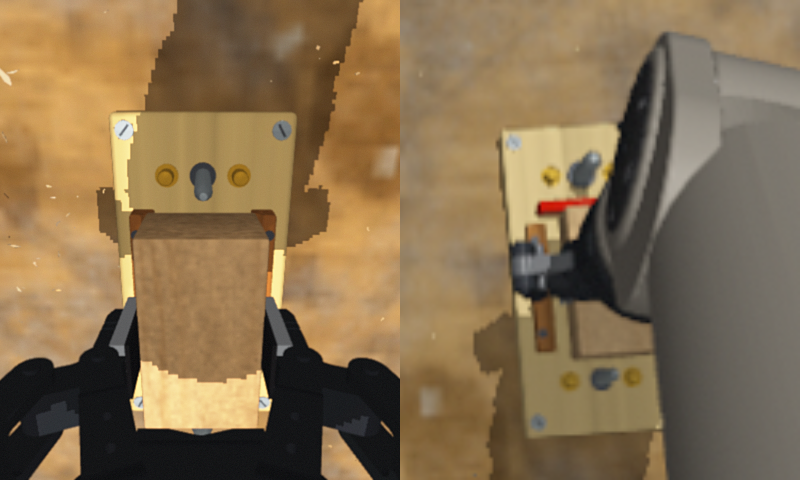

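Run:
```python
from h import *;from meas import allm
b,p,j=allm(False);yj=180+j[1];g=pt(j,-.0095)
r=line([*g,.042],yj,.03,contact=5);rep(f'down {r}')
s=bot.state();z=s['ee_pos'][2]
if abs(z-.0463)<.003:
    bot.wait(.2);rep('settle')
    q=s['ee_pos'].copy();bot.servo_line([q[0],q[1],.0466],None,.03);bot.wait(.2);rep('relaxed')
    d=pt(j,1)-pt(j,0);q=bot.state()['ee_pos']
    t=q[:2]+d*.014
    r=bot.servo_line([*t,q[2]],None,.012,contact_N=6);rep(f'slide {r}')
    bot.wait(.2);rep();print('jig x',(bot.state()['ee_pos'][:2]-j[0])@d)
```

```text
down True 12.56 [ 0.5087 -0.0726  0.0462] [ 1.7998e+02 -4.0000e-02 -1.7919e+02] F [-1.1 -0.6  5.1] w 0.047 ff 53.3
settle 12.76 [ 0.5087 -0.0726  0.0462] [ 1.7999e+02 -4.0000e-02 -1.7919e+02] F [-1.2 -0.4  6.6] w 0.0473 ff 53.3
relaxed 13.21 [ 0.5086 -0.0726  0.0464] [ 1.8000e+02 -1.5000e-01 -1.7918e+02] F [-0.8  0.4 -1.5] w 0.047 ff 52.5
slide True 13.94 [ 0.5159 -0.0724  0.0462] [ 179.97   -0.3  -179.2 ] F [-1.3 -0.4  5.5] w 0.0472 ff 53.1
 14.14 [ 0.5159 -0.0725  0.0462] [ 179.97   -0.28 -179.2 ] F [-0.3  0.3  5.1] w 0.0473 ff 53.2
jig x -0.0025788644676861742
```

Run:
```python
from h import *;from meas import allm
b,p,j=allm(False);yj=180+j[1];d=pt(j,1)-pt(j,0)
q=bot.state()['ee_pos'];bot.servo_line([*q[:2],q[2]+.001],[180,0,yj],.03);bot.wait(.2);rep('up')
q=bot.state()['ee_pos'];r=bot.servo_line([*(q[:2]+d*.012),q[2]+.0008],None,.01,contact_N=6);rep(f'slide {r}')
bot.wait(.2);rep();print('jig x',(bot.state()['ee_pos'][:2]-j[0])@d)
```

```text
up 14.59 [ 0.5158 -0.0724  0.0471] [-1.8000e+02 -1.0000e-02 -1.7919e+02] F [ 0.3 -0.2 -1.1] w 0.0473 ff 52.4
slide True 15.03 [ 0.5154 -0.0723  0.0466] [ 179.97   -0.25 -179.21] F [-0.8 -0.3 -1. ] w 0.0468 ff 52.5
 15.22 [ 0.515  -0.0723  0.0464] [ 179.97   -0.28 -179.21] F [-0.3 -0.5  0. ] w 0.0467 ff 52.5
jig x -0.0033876052955631006
```

Run:
```python
from h import *;from meas import allm
b,p,j=allm(False);yj=180+j[1];d=pt(j,1)-pt(j,0)
q=bot.state()['ee_pos'];q0=q.copy();bot.servo_line([*q[:2],.0471],[180,0,yj],.03);bot.wait(.2);rep('up')
for k in range(1,7):
    bot.servo_line([*(q0[:2]+d*.001*k),.0471],[180,0,yj],.02);bot.wait(.1);rep(k)
    if bot.state()['wrist_force'][:2]@d<-6: break
print('jig x',(bot.state()['ee_pos'][:2]-j[0])@d)
shot('wrist','w_slid')
```

```text
up 15.68 [ 0.5149 -0.0723  0.047 ] [ 1.8000e+02 -1.0000e-02 -1.7919e+02] F [ 0.3  1.2 -0.8] w 0.0471 ff 52.5
1 16.02 [ 0.5158 -0.0723  0.047 ] [ 1.8000e+02 -2.0000e-02 -1.7919e+02] F [-1.7 -0.3 -0.7] w 0.0467 ff 52.5
2 16.38 [ 0.5159 -0.0723  0.0469] [ 1.7998e+02 -1.2000e-01 -1.7921e+02] F [-5.4 -0.4  2.2] w 0.047 ff 52.8
3 16.73 [ 0.516  -0.0723  0.0466] [ 179.97   -0.23 -179.22] F [-7.5  0.4  3.3] w 0.0471 ff 53.1
jig x -0.002467599717994909
```

Run:
```python
from h import *;from meas import allm
b,p,j=allm(False);yj=180+j[1];d=pt(j,1)-pt(j,0)
bot.open_jaws();bot.wait(.1);rep('open')
q=bot.state()['ee_pos'];bot.servo_line([*q[:2],.12],[180,0,yj],.15);rep('up')
# same view of jig as of plate (tip 66 vs bore rim 44 mm)
c=np.load('w_plate.npy',allow_pickle=True).item();C=-c['R'].T@c['t'];a=np.radians(p[1]);R=np.array([[np.cos(a),np.sin(a)],[-np.sin(a),np.cos(a)]])
rel=R@(np.array([0.54158157,0.21760831])-p[0]);print(rel)
line([*pt(j,*rel),.212],yj,.25);rep('view')
cc,im=shot('wrist','w_jig2');np.save('w_jig2.npy',cc,allow_pickle=True)
P=cv2.imread('pics/w_plate.png')
m=np.hstack([P[0:240,256:396],im[0:240,246:406]]);cv2.imwrite('pics/m4.png',cv2.resize(m,None,fx=2.5,fy=2.5,interpolation=cv2.INTER_CUBIC))
```

```text
open 17.34 [ 0.5183 -0.0723  0.0472] [-1.8000e+02  3.0000e-02 -1.7919e+02] F [-0.2  0.2 -1.4] w 0.0853 ff 0.0
up 17.98 [ 0.5179 -0.0721  0.1196] [ 1.7999e+02 -2.0000e-02 -1.7917e+02] F [-0.1  0.8 -0.1] w 0.0855 ff 0.0
[ 0.0818382  -0.00072139]
view 19.02 [ 0.6023 -0.072   0.2138] [ 1.8000e+02 -2.0000e-02 -1.7917e+02] F [ 0.2 -0.5 -0.2] w 0.0856 ff 0.0
```

View pics/m4.png

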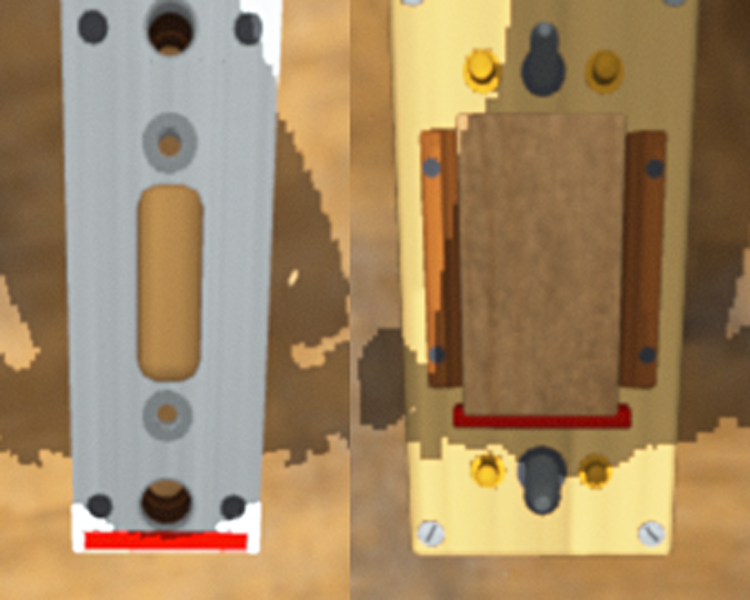

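```bash
cat > m2.py <<'E'
from h import *;from meas import fit
def get(n,u0,pts):
    c=np.load(f'w_{n}.npy',allow_pickle=True).item()
    P=np.array([ray(c,[u0+x/2.5,y/2.5],z)[0] for (x,y),z,_ in pts]);return fit([m for *_,m in pts],P)
def both():
    p=get('plate',256,[((167,501),.044,(.063,0)),((171,32),.044,(-.063,0))])
    j=get('jig2',246-140,[((542,499),.066,(.063,0)),((544,31),.066,(-.063,0))]);return p,j
if __name__=='__main__':
    for r in both(): print(r[0].round(4),r[1].round(2),(r[2]*1e3).round(1).tolist())
    r=get('plate',256,[((260,552),.044,(.077,.028)),((73,552),.044,(.077,-.028)),((170,283),.082,(0,0))]);print(r[0].round(4),r[1].round(2),(r[2]*1e3).round(1).tolist())
    r=get('jig2',106,[((670,554),.014,(.095,.048)),((413,554),.014,(.095,-.048)),((605,66),.024,(-.063,.019)),((481,65),.024,(-.063,-.019)),((596,465),.024,(.063,.019)),((487,465),.024,(.063,-.019))]);print(r[0].round(4),r[1].round(2),(r[2]*1e3).round(1).tolist())
    c=np.load('w_jig2.npy',allow_pickle=True).item()
    print('block top',ray(c,[[106+x/2.5,y/2.5] for x,y in [(461,113),(626,113),(617,415),(464,415)]],.050).round(4).tolist())
E
python3 m2.py
```

```text
[0.4614 0.2343] -11.2 [[-1.4, 0.0], [1.4, -0.0]]
[ 0.5197 -0.0722] 0.65 [[-1.3, -0.0], [1.3, -0.0]]
[0.4615 0.2342] -11.1 [[0.1, 0.3], [0.3, -0.4], [-0.4, 0.1]]
[ 0.5185 -0.0722] 0.71 [[0.2, -1.1], [0.3, 1.2], [2.2, -0.3], [1.9, 0.3], [-2.4, -0.4], [-2.3, 0.3]]
block top [[0.4749, -0.0958, 0.05], [0.4743, -0.0495, 0.05], [0.5583, -0.0486, 0.05], [0.5589, -0.0958, 0.05]]
```

Run:
```python
from h import *
p=(np.array([.4615,.2342]),-11.1);j=(np.array([.5196,-.0722]),.7);yp=180+p[1];yj=180+j[1]
bot.move_pose([*p[0],.16],[180,0,yp]);rep('above')
line([*p[0],.0655],yp,.12);rep('at')
bot.clamp(90);bot.wait(.2);rep('grip');g=bot.state()['ee_pos']
e=g[:2]-p[0];a=np.radians(-p[1]);ex=(e[0]*np.cos(a)-e[1]*np.sin(a));print('tcp in plate x',ex)
bot.servo_line([*p[0],.155],[180,0,yp],.15);bot.wait(.2);rep('lift')
t=pt(j,ex)
bot.move_pose([*t,.155],[180,0,yj])
line([*t,.0655+.071],yj,.1);line([*t,.0655+.071],yj,.05);rep('ready')
np.save('g.npy',[*t,g[2]])
shot('scene','s2');shot('top','t2')
im=np.hstack([cv2.resize(cv2.imread('pics/s2.png')[200:320,350:480],(520,480),interpolation=cv2.INTER_CUBIC),cv2.resize(cv2.imread('pics/t2.png')[220:350,360:430],(258,480))]);cv2.imwrite('pics/m5.png',im)
```

```text
above 20.36 [0.4625 0.2332 0.1603] [1.7999e+02 6.0000e-02 1.6881e+02] F [-0.1  0.5  0.5] w 0.0854 ff 0.0
at 21.7 [0.461  0.2339 0.065 ] [1.7999e+02 1.0000e-02 1.6891e+02] F [ 0.2 -1.1  0.1] w 0.0852 ff 0.0
grip 22.54 [0.4611 0.2341 0.0647] [1.7999e+02 1.0000e-02 1.6891e+02] F [-0.1  1.  -1.6] w 0.0151 ff 88.7
tcp in plate x -0.0003930075615256398
lift 23.49 [0.4608 0.2338 0.1539] [-1.799e+02 -8.000e-02  1.689e+02] F [-0.  -0.6 -3.5] w 0.0145 ff 88.4
ready 25.82 [ 0.5192 -0.0722  0.1365] [ 180.     0.  -179.3] F [-0.8  0.3 -4.1] w 0.015 ff 88.2
```

View pics/m5.png

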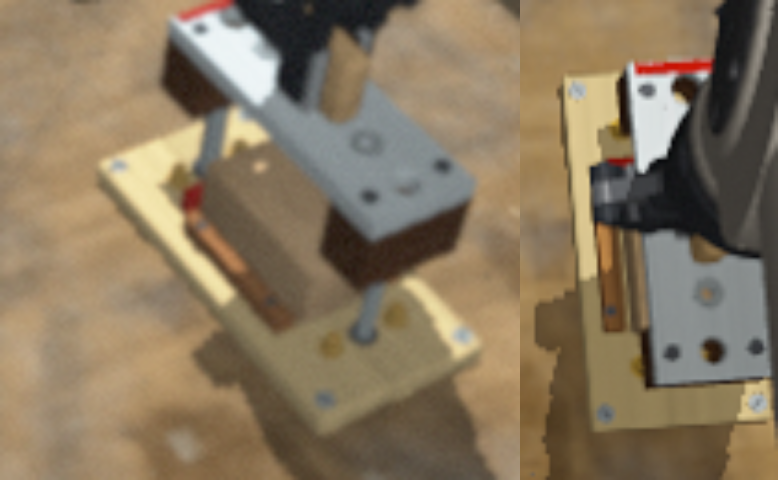

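Run:
```python
from h import *
x,y,gz=np.load('g.npy');yj=180.7
r=bot.servo_line([x,y,gz+.027],[180,0,yj],.03,contact_N=6);rep(f'down {r}')
bot.wait(.1);rep();print('feet z',bot.state()['ee_pos'][2]-gz,'torque',bot.state()['torque'])
```

```text
down False 27.56 [ 0.5193 -0.0722  0.0919] [ 1.800e+02  2.000e-02 -1.793e+02] F [-0.9  0.2 -4.2] w 0.015 ff 88.2
 27.66 [ 0.5193 -0.0722  0.0919] [ 1.800e+02  2.000e-02 -1.793e+02] F [-0.   0.2 -2.4] w 0.0151 ff 88.2
feet z 0.027146395670930162 torque [-0.04642142 -0.02169739  0.03410161]
```

Run:
```python
from h import *
x,y,gz=np.load('g.npy');yj=180.7
def fz(n=6):
    v=[]
    for _ in range(n): bot.wait(.04);v.append(bot.state()['wrist_force'])
    return np.mean(v,0)
b=fz();print('base',b.round(2))
z=gz+.0195;bot.servo_line([x,y,z],[180,0,yj],.02)
while True:
    f=fz()-b;e=bot.state()['ee_pos'];print(round(z-gz,4),(e-[x,y,gz]).round(4),f.round(1))
    if f[2]>16 or z<gz+.004: break
    z-=.0012 if f[2]<8 else .0005
    bot.servo_line([x,y,z],[180,0,yj],.02)
rep()
```

```text
base [-0.18  0.06 -3.74]
0.0195 [ 0.0003 -0.      0.0198] [-0.4  0.5  6.9]
0.0183 [ 0.0003 -0.      0.0184] [0.5 0.1 7.8]
0.0171 [ 0.0003 -0.      0.0172] [1.1 0.  9.3]
0.0166 [ 0.0003 -0.      0.0167] [ 1.1 -0.3  8.9]
0.0161 [ 0.0003 -0.      0.0163] [1.1 0.2 9.6]
0.0156 [ 0.0003 -0.      0.016 ] [ 0.5  0.2 11.5]
0.0151 [ 0.0003 -0.      0.0159] [-1.3  0.8 17.7]
 31.68 [ 0.5195 -0.0722  0.0807] [ 1.7998e+02  4.0000e-02 -1.7930e+02] F [-1.8  0.7 13.8] w 0.015 ff 90.8
```

Feet are at 15.9 mm (shut is 16 mm), and the force rose by 17.7 N with a sharp kink when the plate met the block. I'll check that it holds steady and take a last look.

Run:
```python
from h import *
for _ in range(4):
    bot.wait(.4);rep()
shot('scene','s3');cv2.imwrite('pics/s3c.png',cv2.resize(cv2.imread('pics/s3.png')[140:320,200:480],(780,501),interpolation=cv2.INTER_CUBIC))
```

```text
32.08 [ 0.5195 -0.0722  0.0807] [ 1.7997e+02  4.0000e-02 -1.7931e+02] F [-0.8  0.3 14.5] w 0.0149 ff 90.8
 32.48 [ 0.5195 -0.0722  0.0807] [ 1.7998e+02  4.0000e-02 -1.7930e+02] F [-1.2  1.3 13.5] w 0.0151 ff 90.8
 32.88 [ 0.5195 -0.0722  0.0807] [ 1.7997e+02  4.0000e-02 -1.7931e+02] F [-1.3  0.2 13. ] w 0.0152 ff 90.8
 33.28 [ 0.5195 -0.0722  0.0807] [ 1.7998e+02  4.0000e-02 -1.7930e+02] F [-1.   0.2 13.7] w 0.0148 ff 90.8
```

View pics/s3c.png

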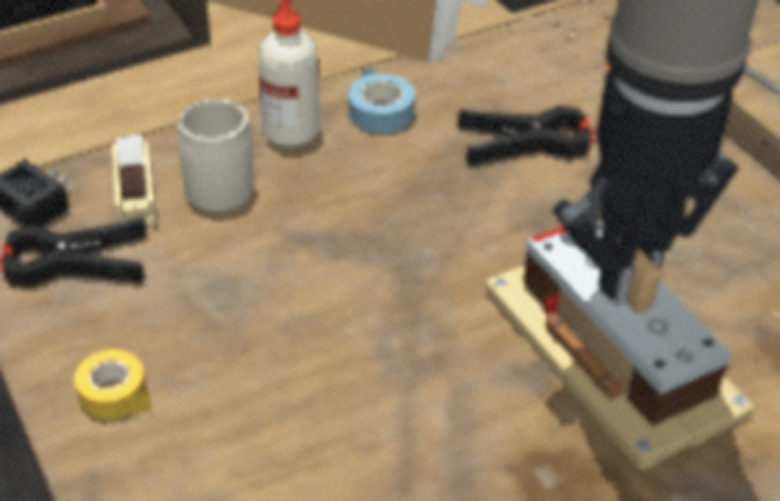

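The picture shows the plate down on the block, with its red end at the red stop and the rest of the bench undisturbed. The press is steady at about 17 N above the hanging weight.

```bash
python3 -c "
from h import *
bot.job_done();rep()"
```

```text
the job is handed in; nothing more can be done
the job is handed in; nothing more can be done
```

The block is in the nest and touched the red stop, and the drill plate is over both dowels, red end at the stop, held shut at about 17 N for your clamps; I handed the job in at about 33 s, and the other things on the bench were not touched.

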